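Cock the sprung jaw of a dowelling jig and slide the blank in

ROBOT

A 6-joint arm with a two-finger parallel gripper is mounted at the origin on the work surface. World frame = base frame: x ahead of the robot, y to its left, z up, the work surface at z = 0. Lengths are in mm, angles in rad, forces in N, time in s.
With the tool pointing down it reaches from about 350 to 875 mm from the base axis. Payload 4.2 kg.
Tool frame: the origin (TCP) lies midway between the tips of the shut fingers; the grasp point (between the pads) lies 19 mm behind it (arm.grasp_offset is the distance from the TCP to the grasp point, in mm); z points along the fingers, y is the direction in which the jaws open and shut (so a half turn about z gives the same grasp; the last joint's range is limited). The gripper opens to 85 mm and grips with 20 to 120 N. Pads are 22 mm wide; open, the fingers measure 114 mm over their backs; the gripper's body (76 mm by 85 mm) begins 54 mm behind the grasp point. The pads swing forward as they close: fully open they stand 13 mm farther back than shut.
Start: joints at [1.501, 0.385, 0.008, 0, -1.194, -0.259], TCP at [201.785, 591.508, 231.312] pointing down, gripper open.
Joint ranges: [-3.14, 3.14], [-1.21, 2.06], [-1.07, 1.41], [-3.16, 2.05], [-2.99, -0.16], [-3.1, 3.1]. Speed limits (rad/s): [2.79, 2.79, 3.14, 3.14, 3.14, 3.14].

INTERFACE

Orientations are given as a unit quaternion [x, y, z, w].
In Python, from bench import arm gives the robot as it stands.
- The arm moves only by the tool move_arm, never from a script. Its argument "moves" is a list of rows, each an object with "gripper": the gripper's target within -1 to 1 (fully open at 1, half-way at 0, shut at -1); "xyz": the shift along the tool's x, y, z in cm, a list of three; "angular": the turn, a rotation vector about the tool's x, y, z in rad, a list of three. In form: [{"gripper": gripper, "xyz": [dx, dy, dz], "angular": [wx, wy, wz]}, ...]. A call has 1 to 10 rows; each row is the pose to reach, as a shift and turn from the pose commanded when the call began, along the tool's axes at that moment; what a row does not reach only later rows make up. A row lasts 1/8 s, in which the tool goes at most 62.5 mm and 10.7 degrees, less where a joint would pass 70% of its speed; a pose out of reach is approached as far as the arm can. A call with a gripper value outside its range is refused whole. The fingers move at their own pace and stop on an object; the grip force is fixed at half the most. Time passes only in rows, so rows that repeat a pose let the fingers close. It gives the time, the measured TCP pose, the force and the opening at its end, in the units of the state.
- arm.read_state(): the state, without advancing time (a new reading comes with each control period).
- arm.get_image(name): name is "side" or "top"; returns (picture, depth): 420x560x3 uint8, blue, green, red; 420x560 float32, mm along the optical axis (not along the pixel's ray), 0 where there is no reading.
- arm.get_calibration(name): a dict with "camera_matrix" (3x3 intrinsics, pixels), "R" (3x3) and "t" (3): a world point X has camera coordinates R X + t. Camera axes: x right, y down, z forward; pixel columns grow to the right and rows downward; lengths in mm; the calibration is good to about 2 mm. A picture is of the moment at which its call begins. get_calibration takes no time and is no camera call.
- arm.job_done(): hands the job in, once; it reports no verdict.
The state is a dict: "clock": time; "joints": joint angles; "joint_vel": joint speeds; "joint_efforts": joint torques, N m; "position": TCP position; "ee_rot": TCP orientation; "contact_force": force on the tool from outside, world axes, zero at the start; "wrist_torque": the same for the moment, N m; "gripper_width": finger opening in mm.
Only numpy, scipy, OpenCV 4.12 (cv2) and the standard library are available. Lean on these libraries where they do the work, as an engineer would, in place of code of your own. Each camera call takes 0.05 s, during which the arm holds its last target. There are 200 camera calls.

TASK

Load the dowelling jig with the fingertips only, neither gripping nor lifting anything: push the upright tab of the sprung jaw back beyond the stop pin and let go, so that the jaw springs back and latches half open on the pin. Then push the long square wooden blank from its free end along the channel, into the open jaw, until its other end is against the steel end stop. Leave the jaw latched, and do not disturb the off-cut, tape measure, glue bottle and mug near the jig.

Things in the scene. Friction and masses are not known exactly. Their poses are not given: they have to be found in the camera images.
- jig: Dowelling jig, fixed to the bench: plywood base 205 x 290 x 18 mm. Jig coordinates (mm) are in this frame: origin at bench height under the mechanism, z up; base spans x -70..135, y -170..120, top at z 18. A channel runs along y; beside its last 90 mm sits the sprung jaw; behind that, at x 70..100, y 15..75, an aluminium bridge (top at z 54) carries the stop pin.
- channel (a point): Middle of the channel's floor at its entrance: jig x -21.5, y -170, z 18. The channel runs along the jig's +y, 37 mm wide, between a wooden fence (x -60..-40, y -170..90) and a wooden guide rail (x -3..17, y -170..-5), both 12 mm high above the base, and ends at a steel end stop block (x -60..0, y 90..108, 34 mm high above the base).
- jaw (a joint): Travel (m) of the aluminium jaw (jig y 5..85 mm, top at z 44) along the jig's +x: 0 shut, blocking the channel; 0.048 at its limit. Gap to the fence = 10 mm + travel. A spring shuts it with 4 N at 0, 8 N at the limit; the pin adds 2 to 3 N from 4 to 26 mm. Pushed beyond about 0.032 and let go, it returns and latches on the pin at 0.030 (middle, gap 40 mm); let go sooner, it springs shut.
- tab_front (a point): Centre of the front (-x) face of the jaw's upright steel push tab; moves with the jaw. The tab is a plate 50 mm wide (jig y), 12 mm thick (jig x), from 44 to 84 mm above the bench. With the jaw shut this point is at jig x -12, y 45, z 64 mm. Push it along the jig's +x.
- stop_pin (a joint): Height of the sprung stop pin, in m: 0 = fully down (as found, and again when the jaw has latched), about 0.0095 while it rides on top of the jaw's tooth.
- pin_top (a point): Centre of the top of the stop pin's black knob (24 mm across), on the bridge behind the jaw, 71 mm above the bench with the pin down, at jig x 85, y 45 mm.
- blank: Pale square wooden blank, 34 x 34 mm in section, 100 mm long, about 70 g, loose in the channel, 1.5 mm clear on either side. Origin at the centre of its underside, z up; its own y is its long axis and points to the end stop (jig +y). It begins short of the jaw, centre at jig y -105..-65 mm; against the end stop its centre is at jig y +40 mm.
- blank_tail (a point): Centre of the blank's free end face (its -y end, away from the end stop), 17 mm above its underside. Push here along +y; the top 22 mm of the blank stand above the fence and the rail.
- end_stop (a point): Point on the face of the steel end stop that the blank's leading end must reach: jig x -21.5, y 90 mm, 17 mm above the base.
- offcut: Bystander: darker wooden off-cut 34 x 34 x 60 mm lying on the bench beyond the jig. Origin at the centre of its underside.
- tape: Bystander: black tape measure, 45 x 70 x 60 mm, on the bench on the fence side of the jig. Origin at the centre of its underside.
- glue: Bystander: white glue bottle, 60 mm across, 170 mm high, on the bench past the end-stop end of the jig. Origin at the centre of its underside.
- mug: Bystander: mug holding pencils, 76 mm across, 90 mm high (pencils to 160 mm), on the bench past the end-stop end of the jig. Origin at the centre of its underside.
Things that resemble listed ones, but are neither listed nor needed, are in the scene too. There is more than one size of the blank; the job needs the largest.

How it is judged:
By the outcome, as a careful person would: the job done as asked, in the order asked, and still so for the second after the job is handed in, with the robot touching nothing.
It also fails if it takes over 46 s, if anything falls off the work surface, if the arm or the gripper's body presses on something with over 40 N, if the wrist force passes 120 N, or if a joint passes its speed limit or range.

## Working session

There is one attempt and no reset: what is moved stays moved. The work goes in short steps, Python scripts to look and compute and a tool call to move; the robot and the scene stay as the last step left them, time stands still between calls to the robot, and variables do not carry over. Pictures are saved under pics/ and viewed, about 8 in all and at most 12, crops included, and the job is handed in when it is done.

Besides the shell and the picture viewer there is one more tool, called after ">>>" as name(argument=value, ...) on one line, values as JSON. move_arm: Moves the arm, as the interface text tells. Its arguments: {"type":"object","properties":{"moves":{"type":"array","items":{"type":"object","properties":{"gripper":{"type":"number"},"xyz":{"type":"array","items":{"type":"number"}},"angular":{"type":"array","items":{"type":"number"}}}}}},"required":["moves"]}

```bash
mkdir -p pics; python3 - <<'E'
from bench import arm
import cv2,numpy as np
for n in("top","side"):
    p,d=arm.get_image(n); cv2.imwrite(f"pics/{n}0.png",p); np.save(f"pics/{n}0.npy",d)
    c=arm.get_calibration(n); print(n,c)
s=arm.read_state(); print(s)
E
```

```text
top {'camera_matrix': array([[416.60494635,   0.        , 272.48989809],
       [  0.        , 416.60494635, 213.27985346],
       [  0.        ,   0.        ,   1.        ]]), 'R': array([[-0.01326651, -0.99978317,  0.01605032],
       [-0.99064025,  0.01096095, -0.13605789],
       [ 0.13585246, -0.01770511, -0.99057086]]), 't': array([ 84.58772436, 607.58114121, 672.90097543])}
side {'camera_matrix': array([[380.29866426,   0.        , 285.12073245],
       [  0.        , 380.29866426, 206.49436513],
       [  0.        ,   0.        ,   1.        ]]), 'R': array([[-0.70163217, -0.71253813,  0.00130973],
       [-0.41582485,  0.4079663 , -0.81280575],
       [ 0.57862076, -0.57083528, -0.58253334]]), 't': array([471.94818115, 284.75988171, 386.55427072])}
{'clock': 0.1, 'joints': array([ 1.50059356e+00,  3.85522977e-01,  6.74438486e-03, -4.51144814e-04,
       -1.19397944e+00, -2.58609353e-01]), 'joint_vel': array([-0.00064031, -0.002151  ,  0.00340681,  0.00378804, -0.00063967,
        0.00067721]), 'joint_efforts': array([ 1.01828916e-04, -3.93317556e+01,  1.88929385e+01,  4.19794053e+00,
       -2.58849803e-03,  4.26570566e-06]), 'position': array([201.62965944, 591.03051956, 230.29532925]), 'ee_rot': array([ 9.86501619e-01, -1.63748431e-01, -1.16472140e-04,  9.96227299e-04]), 'contact_force': array([-0.61510795, -0.0466832 , -0.7363627 ]), 'wrist_torque': array([ 0.03224718, -0.03602304, -0.01905904]), 'gripper_width': 85.48763681333278}
```

View pics/top0.png

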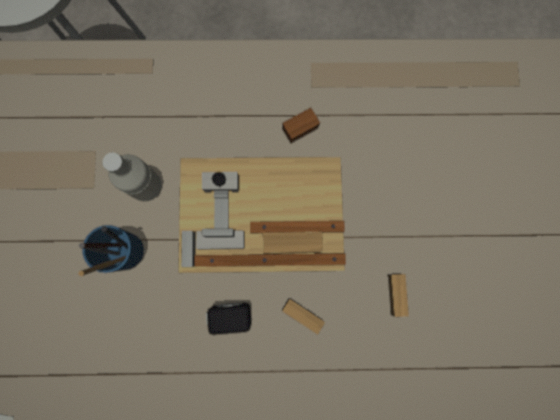

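View pics/side0.png

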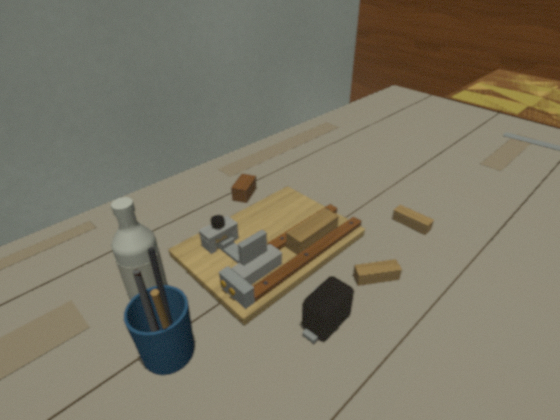

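The top view shows the jig nearly aligned with the world axes. Its base corners are at about (180,157), (340,157), (345,271) and (180,272), the blank at cols 263–323, row 242, the tab at about (217,232) and the knob at (219,180). The mug and glue are to the left (+y), the tape at (229,318) and the off-cut at (300,125).

```bash
cat >h.py <<'E'
import numpy as np,cv2
from bench import arm
def ray(n,uv,z):
    c=arm.get_calibration(n);K,R,t=c["camera_matrix"],c["R"],c["t"]
    d=R.T@np.linalg.solve(K,[uv[0],uv[1],1]);o=-R.T@t
    return o+d*(z-o[2])/d[2]
def proj(n,X):
    c=arm.get_calibration(n);q=c["camera_matrix"]@(c["R"]@np.array(X,float)+c["t"]);return q[:2]/q[2]
E
python3 - <<'E'
from h import *
p=cv2.imread("pics/top0.png")
hsv=cv2.cvtColor(p,cv2.COLOR_BGR2HSV)
for q in[(300,180),(300,242),(300,260),(420,200),(190,190)]:print(q,hsv[q[1],q[0]])
m=cv2.inRange(hsv,(8,85,60),(30,255,255));m[:150]=0;m[285:]=0;m[:,:170]=0;m[:,360:]=0
m=cv2.morphologyEx(m,cv2.MORPH_OPEN,np.ones((3,3)))
c=max(cv2.findContours(m,0,2)[0],key=cv2.contourArea)
h=cv2.convexHull(c)
q=cv2.approxPolyDP(h,6,True)[:,0]
print(q, cv2.minAreaRect(h))
W=np.array([ray("top",u,18) for u in q]);print(W.round(1)); print(np.linalg.norm(W-np.roll(W,1,0),axis=1))
r=cv2.minAreaRect(np.array([ray("top",u[0],18)[:2] for u in h],np.float32));print("rect",r)
k=cv2.inRange(hsv,(0,0,0),(180,255,45));k[:165]=0;k[195:]=0;k[:,:205]=0;k[:,235:]=0
c=max(cv2.findContours(k,0,2)[0],key=cv2.contourArea);print("knob",cv2.minEnclosingCircle(c),ray("top",cv2.minEnclosingCircle(c)[0],71))
cv2.imwrite("pics/crop.png",np.hstack([cv2.resize(p[150:280,170:360],None,fx=4,fy=4,interpolation=2)]))
E
```

```text
(300, 180) [ 19 103 154]
(300, 242) [ 18 116 130]
(300, 260) [ 13 152  97]
(420, 200) [ 18  44 134]
(190, 190) [ 23  97 152]
[[339 158]
 [343 269]
 [179 271]
 [181 159]] ((261.52679443359375, 214.23013305664062), (113.32788848876953, 166.15867614746094), 89.43830108642578)
[[711.1 -44.7  18. ]
 [512.4 -44.7  18. ]
 [512.7 239.8  18. ]
 [711.8 239.6  18. ]]
[284.34798907 198.73778939 284.526051   199.07993371]
rect ((612.0516357421875, 95.57331085205078), (202.2789764404297, 289.9399108886719), 0.07148119807243347)
knob ((218.5, 179.0), 6.265082359313965) [662.69437845 166.34738721  71.        ]
```

View pics/crop.png

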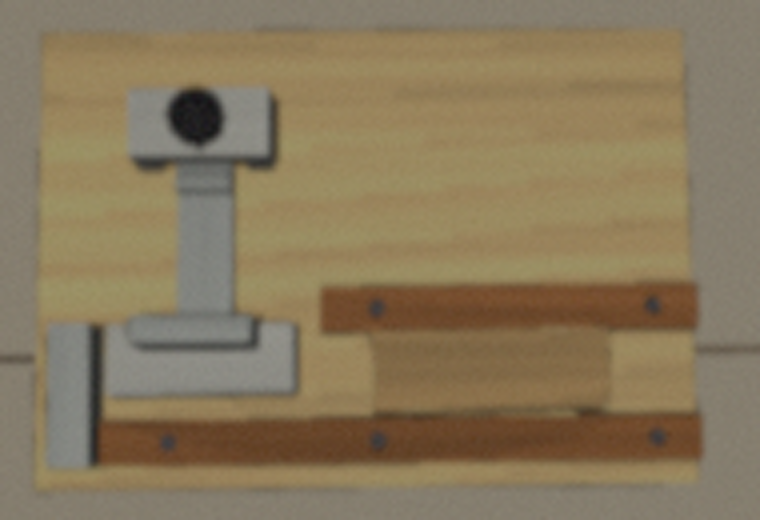

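The enlarged view confirms the jaw shut, the tab at about (218,232), and the blank's free (right) end at about col 322, row 242. The jig origin is at about world (578.5, 121) with no rotation.

```bash
cat >>h.py <<'E'
from scipy.spatial.transform import Rotation as Ro
def go(*targets):
    s=arm.read_state();r=Ro.from_quat(s["ee_rot"])
    for T in targets: print(T,"tool cm",(r.inv().apply(np.array(T)-s["position"])/10).round(2))
    print("turn to face", r.inv().__mul__(Ro.from_quat([1,0,0,0])).as_rotvec().round(3), "pos",s["position"].round(1),"F",s["contact_force"].round(1),"t",s["clock"])
E
python3 - <<'E'
from h import *
print("tail",ray("top",(322.3,242),52), "lead",ray("top",(263.5,242),52))
print("tape",ray("top",(229,318),60),"mug",ray("top",(107,249),90),"glue",ray("top",(113,162),170))
print("tab",ray("top",(170+195/4,150+340/4),84))
go((530,166,230),(530,166,57))
E
```

```text
tail [557.60007526  -5.33926508  52.        ] lead [558.79848608  93.04078052  52.        ]
tape [436.69584799 149.74668498  60.        ] mug [548.24702231 337.92737902  90.        ] glue [666.60913029 304.28617737 170.        ]
tab [568.65277766 164.08533616  84.        ]
(530, 166, 230) tool cm [44.81 29.61  0.09]
(530, 166, 57) tool cm [44.81 29.58 17.39]
turn to face [ 0.002  0.    -0.329] pos [201.6 591.  230.3] F [-0.6 -0.  -0.7] t 0.1
```

>>> move_arm(moves=[{"gripper":-1,"xyz":[5,3.3,0],"angular":[0,0,-0.1]},{"gripper":-1,"xyz":[10,6.6,0],"angular":[0,0,-0.2]},{"gripper":-1,"xyz":[15,9.9,0],"angular":[0,0,-0.33]},{"gripper":-1,"xyz":[20,13.2,0],"angular":[0,0,-0.33]},{"gripper":-1,"xyz":[25,16.5,0],"angular":[0,0,-0.33]},{"gripper":-1,"xyz":[30,19.8,0],"angular":[0,0,-0.33]},{"gripper":-1,"xyz":[35,23.1,0],"angular":[0,0,-0.33]},{"gripper":-1,"xyz":[40,26.4,0],"angular":[0,0,-0.33]},{"gripper":-1,"xyz":[44.8,29.6,0],"angular":[0,0,-0.33]},{"gripper":-1,"xyz":[44.8,29.6,0],"angular":[0,0,-0.33]}])

```text
clock: 1.35
position: [531.5, 163.5, 230.4]
ee_rot: [1.0, -0.002, -0.001, 0.001]
contact_force: [0.1, 1.1, -0.3]
gripper_width: -0.2
```

```bash
python3 - <<'E'
from h import *
go((530,166,57),(605,166,57))
E
```

```text
(530, 166, 57) tool cm [-0.13 -0.27 17.34]
(605, 166, 57) tool cm [ 7.37 -0.3  17.33]
turn to face [ 0.001  0.001 -0.005] pos [531.5 163.5 230.4] F [ 0.1  1.1 -0.3] t 1.35
```

>>> move_arm(moves=[{"gripper":-1,"xyz":[-0.1,0,5],"angular":[0,0,0]},{"gripper":-1,"xyz":[-0.1,0,10],"angular":[0,0,0]},{"gripper":-1,"xyz":[-0.1,-0.1,14],"angular":[0,0,0]},{"gripper":-1,"xyz":[-0.1,-0.1,17.3],"angular":[0,0,0]},{"gripper":-1,"xyz":[-0.1,-0.1,17.3],"angular":[0,0,0]},{"gripper":-1,"xyz":[-0.1,-0.1,17.3],"angular":[0,0,0]}])

```text
clock: 2.1
position: [529.8, 168.6, 59.5]
ee_rot: [1.0, 0.001, 0.001, -0.0]
contact_force: [0.5, -0.2, 0.2]
gripper_width: 0.4
```

```bash
python3 - <<'E'
from h import *
go((530,166,57))
p,d=arm.get_image("side"); cv2.imwrite("pics/s1.png",cv2.resize(p[120:340,140:400],None,fx=3,fy=2.7))
E
```

```text
(530, 166, 57) tool cm [0.02 0.26 0.25]
turn to face [-0.001 -0.002  0.002] pos [529.8 168.6  59.5] F [ 0.5 -0.2  0.2] t 2.1
```

View pics/s1.png

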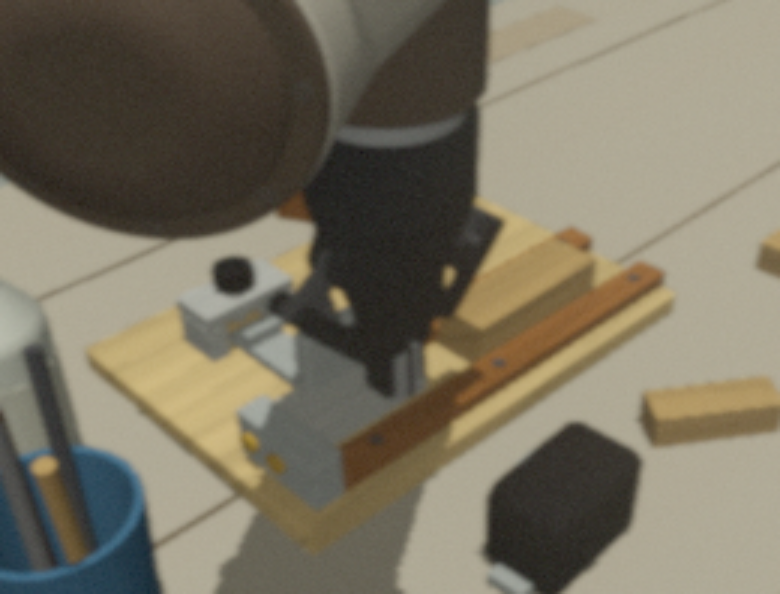

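The shut fingertips stand above the fence in front of the tab (side view, about (270,262)), clear of everything. Now I push +x.

>>> move_arm(moves=[{"gripper":-1,"xyz":[1.5,0.2,0.1],"angular":[0,0,0]},{"gripper":-1,"xyz":[2.3,0.2,0.1],"angular":[0,0,0]},{"gripper":-1,"xyz":[3.0,0.2,0.1],"angular":[0,0,0]},{"gripper":-1,"xyz":[3.6,0.2,0.1],"angular":[0,0,0]},{"gripper":-1,"xyz":[4.2,0.2,0.1],"angular":[0,0,0]},{"gripper":-1,"xyz":[4.8,0.2,0.1],"angular":[0,0,0]},{"gripper":-1,"xyz":[5.4,0.2,0.1],"angular":[0,0,0]},{"gripper":-1,"xyz":[6.0,0.2,0.1],"angular":[0,0,0]},{"gripper":-1,"xyz":[6.6,0.2,0.1],"angular":[0,0,0]},{"gripper":-1,"xyz":[6.6,0.2,0.1],"angular":[0,0,0]}])

```text
clock: 3.4
position: [593.6, 165.2, 57.0]
ee_rot: [1.0, 0.0, -0.002, 0.001]
contact_force: [-6.7, 1.0, 4.8]
gripper_width: 0.0
```

```bash
python3 - <<'E'
from h import *
go((596,166,57))
p,d=arm.get_image("side"); cv2.imwrite("pics/s2.png",cv2.resize(p[120:340,140:400],None,fx=3,fy=2.7))
E
```

```text
(596, 166, 57) tool cm [ 0.24 -0.08  0.  ]
turn to face [0.002 0.004 0.001] pos [593.6 165.2  57. ] F [-6.7  1.   4.8] t 3.4
```

View pics/s2.png

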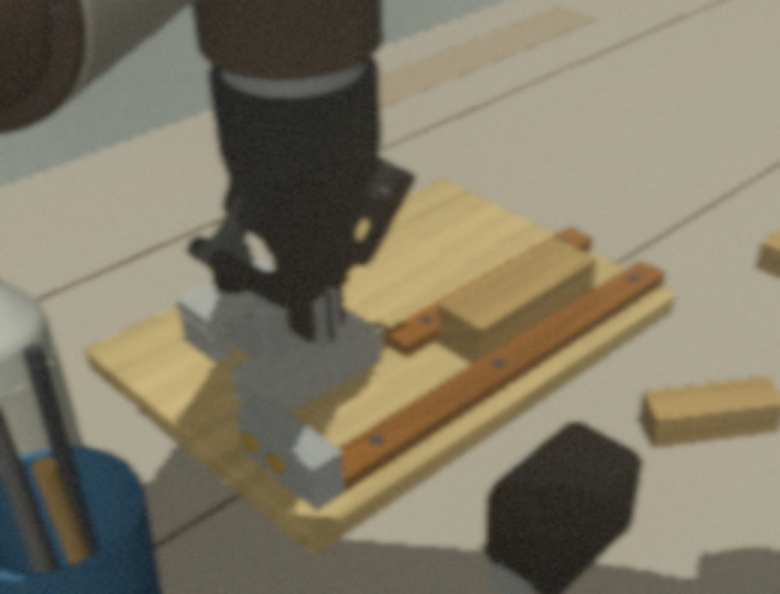

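The fingers are on the tab and the jaw is well open (about 37 mm by estimate, at 6.7 N). I push 4 mm more for margin, then back off.

>>> move_arm(moves=[{"gripper":-1,"xyz":[0.3,0,0],"angular":[0,0,0]},{"gripper":-1,"xyz":[0.6,0,0],"angular":[0,0,0]},{"gripper":-1,"xyz":[0.6,0,0],"angular":[0,0,0]},{"gripper":-1,"xyz":[0.6,0,0],"angular":[0,0,0]}])

```text
clock: 3.95
position: [599.0, 165.2, 57.1]
ee_rot: [1.0, 0.0, -0.003, 0.001]
contact_force: [-8.0, 1.1, 4.7]
gripper_width: 0.2
```

>>> move_arm(moves=[{"gripper":-1,"xyz":[-0.6,0,0],"angular":[0,0,0]},{"gripper":-1,"xyz":[-1.4,0,0],"angular":[0,0,0]},{"gripper":-1,"xyz":[-2.4,0,0],"angular":[0,0,0]},{"gripper":-1,"xyz":[-4,0,0],"angular":[0,0,0]},{"gripper":-1,"xyz":[-5,0,0],"angular":[0,0,0]},{"gripper":-1,"xyz":[-5,0,-3],"angular":[0,0,0]},{"gripper":-1,"xyz":[-5,0,-8],"angular":[0,0,0]},{"gripper":-1,"xyz":[-5,0,-8],"angular":[0,0,0]}])

```text
clock: 4.95
position: [554.1, 167.2, 142.0]
ee_rot: [1.0, 0.001, 0.005, -0.002]
contact_force: [0.3, -0.3, -0.5]
gripper_width: 0.2
```

```bash
python3 - <<'E'
from h import *
go((557,-50,137),(557,-50,38))
p,d=arm.get_image("side"); cv2.imwrite("pics/s3.png",cv2.resize(p[120:340,140:400],None,fx=3,fy=2.7))
E
```

```text
(557, -50, 137) tool cm [ 0.23 21.72  0.4 ]
(557, -50, 38) tool cm [ 0.14 21.77 10.3 ]
turn to face [-0.005 -0.01   0.002] pos [554.1 167.2 142. ] F [ 0.3 -0.3 -0.5] t 4.95
```

View pics/s3.png

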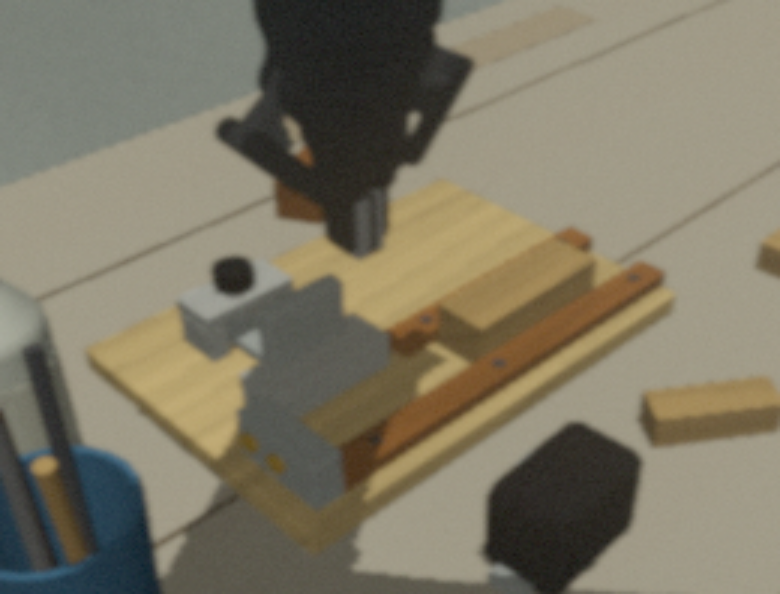

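The jaw is latched half open: the knob is down, and a clear gap shows between the jaw and the fence. Now to the blank's free end.

>>> move_arm(moves=[{"gripper":-1,"xyz":[0.2,5,0],"angular":[0,0,0]},{"gripper":-1,"xyz":[0.2,10,0],"angular":[0,0,0]},{"gripper":-1,"xyz":[0.2,15,0],"angular":[0,0,0]},{"gripper":-1,"xyz":[0.2,20,0],"angular":[0,0,0]},{"gripper":-1,"xyz":[0.2,21.8,2],"angular":[0,0,0]},{"gripper":-1,"xyz":[0.2,21.8,6],"angular":[0,0,0]},{"gripper":-1,"xyz":[0.2,21.8,9],"angular":[0,0,0]},{"gripper":-1,"xyz":[0.2,21.8,10.2],"angular":[0,0,0]},{"gripper":-1,"xyz":[0.2,21.8,10.2],"angular":[0,0,0]},{"gripper":-1,"xyz":[0.2,21.8,10.2],"angular":[0,0,0]}])

```text
clock: 6.25
position: [554.4, -52.1, 36.3]
ee_rot: [1.0, 0.001, 0.001, -0.0]
contact_force: [0.5, 0.2, 0.1]
gripper_width: 0.1
```

```bash
python3 - <<'E'
from h import *
go((557,-22,40),(557,96,40))
p,d=arm.get_image("side"); cv2.imwrite("pics/s4.png",cv2.resize(p[120:340,140:400],None,fx=3,fy=2.7))
E
```

```text
(557, -22, 40) tool cm [ 0.27 -3.01 -0.37]
(557, 96, 40) tool cm [  0.29 -14.81  -0.37]
turn to face [-0.    -0.002  0.002] pos [554.4 -52.1  36.3] F [0.5 0.2 0.1] t 6.25
```

View pics/s4.png

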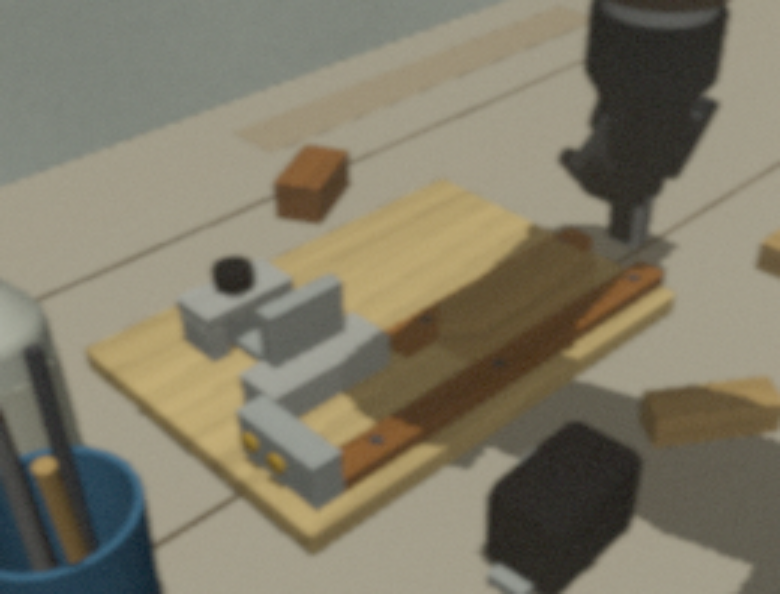

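The jaw is still latched, and the fingers are down just behind the blank's tail. I push +y.

>>> move_arm(moves=[{"gripper":-1,"xyz":[0.2,-1.5,-0.3],"angular":[0,0,0]},{"gripper":-1,"xyz":[0.2,-2.5,-0.3],"angular":[0,0,0]},{"gripper":-1,"xyz":[0.2,-3.2,-0.3],"angular":[0,0,0]},{"gripper":-1,"xyz":[0.2,-4,-0.3],"angular":[0,0,0]},{"gripper":-1,"xyz":[0.2,-5,-0.3],"angular":[0,0,0]},{"gripper":-1,"xyz":[0.2,-6,-0.3],"angular":[0,0,0]},{"gripper":-1,"xyz":[0.2,-7,-0.3],"angular":[0,0,0]},{"gripper":-1,"xyz":[0.2,-8,-0.3],"angular":[0,0,0]},{"gripper":-1,"xyz":[0.2,-9,-0.3],"angular":[0,0,0]},{"gripper":-1,"xyz":[0.2,-10,-0.3],"angular":[0,0,0]}])

```text
clock: 7.55
position: [555.3, 48.4, 38.3]
ee_rot: [1.0, 0.001, -0.0, 0.0]
contact_force: [0.1, -1.6, 1.4]
gripper_width: -0.3
```

>>> move_arm(moves=[{"gripper":-1,"xyz":[0,-0.8,0],"angular":[0,0,0]},{"gripper":-1,"xyz":[0,-1.6,0],"angular":[0,0,0]},{"gripper":-1,"xyz":[0,-2.4,0],"angular":[0,0,0]},{"gripper":-1,"xyz":[0,-3.1,0],"angular":[0,0,0]},{"gripper":-1,"xyz":[0,-3.7,0],"angular":[0,0,0]},{"gripper":-1,"xyz":[0,-4.2,0],"angular":[0,0,0]},{"gripper":-1,"xyz":[0,-4.2,0],"angular":[0,0,0]}])

```text
clock: 8.43
position: [555.3, 90.2, 38.2]
ee_rot: [1.0, 0.001, 0.0, -0.0]
contact_force: [-0.3, -0.6, -0.2]
gripper_width: -0.1
```

```bash
python3 - <<'E'
from h import *
go((557,97,40))
p,d=arm.get_image("side"); cv2.imwrite("pics/s5.png",cv2.resize(p[120:340,140:400],None,fx=3,fy=2.7))
E
```

```text
(557, 97, 40) tool cm [ 0.17 -0.68 -0.18]
turn to face [-0.    -0.     0.002] pos [555.3  90.2  38.2] F [-0.3 -0.6 -0.2] t 8.425
```

View pics/s5.png

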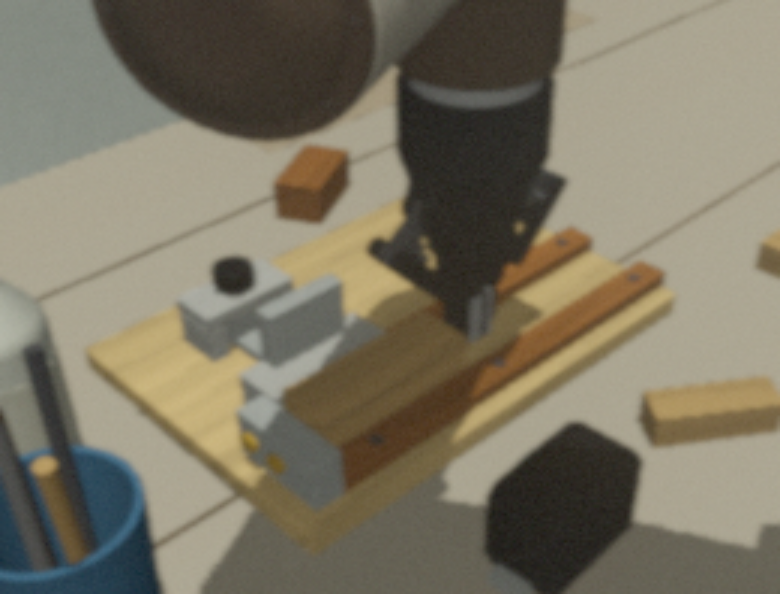

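The blank lies in the open jaw, close to the end stop. I finish with small steps until the force rises.

>>> move_arm(moves=[{"gripper":-1,"xyz":[0,-0.2,0],"angular":[0,0,0]},{"gripper":-1,"xyz":[0,-0.3,0],"angular":[0,0,0]},{"gripper":-1,"xyz":[0,-0.4,0],"angular":[0,0,0]},{"gripper":-1,"xyz":[0,-0.4,0],"angular":[0,0,0]}])

```text
clock: 8.98
position: [555.3, 93.8, 38.3]
ee_rot: [1.0, 0.001, -0.0, -0.0]
contact_force: [0.2, 0.8, 0.3]
gripper_width: 0.2
```

>>> move_arm(moves=[{"gripper":-1,"xyz":[0,-0.2,0],"angular":[0,0,0]},{"gripper":-1,"xyz":[0,-0.3,0],"angular":[0,0,0]},{"gripper":-1,"xyz":[0,-0.3,0],"angular":[0,0,0]}])

```text
clock: 9.35
position: [555.3, 96.9, 38.3]
ee_rot: [1.0, 0.001, 0.0, -0.0]
contact_force: [-0.3, -0.6, -0.0]
gripper_width: 0.1
```

>>> move_arm(moves=[{"gripper":-1,"xyz":[0,-0.1,0],"angular":[0,0,0]},{"gripper":-1,"xyz":[0,-0.2,0],"angular":[0,0,0]},{"gripper":-1,"xyz":[0,-0.2,0],"angular":[0,0,0]}])

```text
clock: 9.72
position: [555.1, 98.3, 38.3]
ee_rot: [1.0, 0.001, -0.0, 0.0]
contact_force: [-0.4, -3.5, 1.1]
gripper_width: -0.1
```

>>> move_arm(moves=[{"gripper":-1,"xyz":[0,-0.1,0],"angular":[0,0,0]},{"gripper":-1,"xyz":[0,-0.2,0],"angular":[0,0,0]},{"gripper":-1,"xyz":[0,-0.2,0],"angular":[0,0,0]}])

```text
clock: 10.1
position: [554.6, 98.5, 38.3]
ee_rot: [1.0, 0.0, -0.001, 0.001]
contact_force: [1.5, -8.4, 2.1]
gripper_width: 0.0
```

The blank stopped with the force rising, at the predicted place. I retreat along −y, then lift and look.

>>> move_arm(moves=[{"gripper":-1,"xyz":[0,0.5,0],"angular":[0,0,0]},{"gripper":-1,"xyz":[0,2,0],"angular":[0,0,0]},{"gripper":-1,"xyz":[0,5,0],"angular":[0,0,0]},{"gripper":-1,"xyz":[0,9,-2],"angular":[0,0,0]},{"gripper":-1,"xyz":[0,13,-6],"angular":[0,0,0]},{"gripper":-1,"xyz":[0,17,-11],"angular":[0,0,0]},{"gripper":-1,"xyz":[0,21,-16],"angular":[0,0,0]},{"gripper":-1,"xyz":[0,25,-18],"angular":[0,0,0]},{"gripper":-1,"xyz":[0,25,-18],"angular":[0,0,0]}])

```text
clock: 11.22
position: [556.3, -151.8, 220.7]
ee_rot: [1.0, -0.001, 0.003, 0.0]
contact_force: [-0.2, 0.8, -0.6]
gripper_width: -0.2
```

```bash
python3 - <<'E'
from h import *
go((557,97,40))
p,d=arm.get_image("side"); q,d=arm.get_image("top"); cv2.imwrite("pics/top6.png",q)
a=cv2.resize(p[150:320,160:380],(400,310),interpolation=2);b=cv2.resize(q[150:280,170:340],(400,310),interpolation=2)
cv2.imwrite("pics/s6.png",np.hstack([a,b]))
E
```

```text
(557, 97, 40) tool cm [ -0.1  -24.88  18.07]
turn to face [ 0.    -0.005 -0.003] pos [ 556.3 -151.8  220.7] F [-0.2  0.8 -0.6] t 11.225
```

View pics/s6.png

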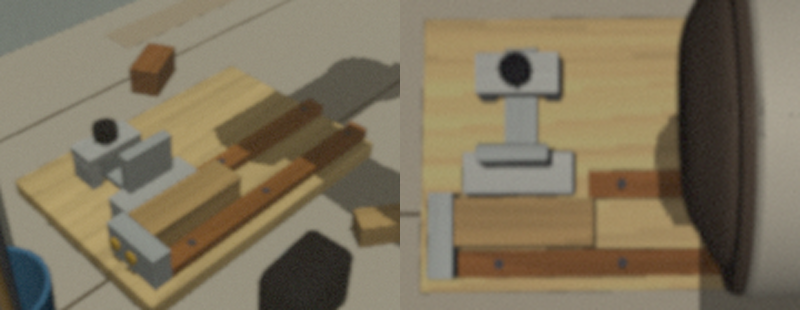

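View pics/top6.png

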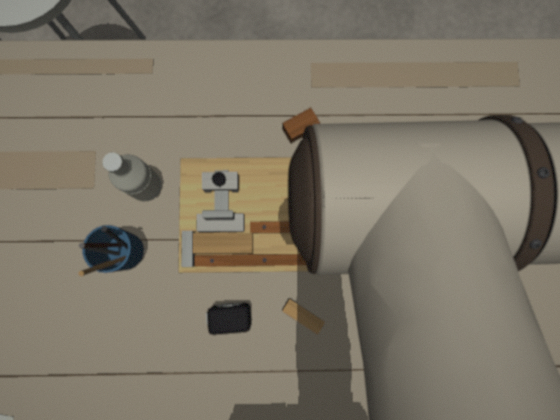

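The blank butts against the end stop (top view, cols 193–253) with no visible gap. The jaw is latched and the bystanders stand where they were. I hand in.

```bash
python3 -c "
from bench import arm
print(arm.job_done())"
```

```text
the job is handed in; nothing more can be done
None
```

The jig is loaded and handed in: the jaw is latched half open on the pin, and the blank is against the end stop.

- **Jaw:** I pushed the tab back about 42 mm with the shut fingertips (about 8 N) and let it go. Pictures after release and at the end show the jaw open with the pin down.
- **Blank:** I pushed it along the channel from its free end. It stopped at 98.5 mm, against 97 mm predicted for the end stop, with the push force rising to about 8 N. The last pictures show no visible gap at the stop.
- **Bystanders:** The off-cut, tape measure, glue bottle and mug are where they were in the first picture.
- **Finish:** The arm is clear of everything, and the clock stood at about 11.3 s of the 46 s allowed. No check failed or disagreed.

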